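# Trial-tip the spice tin to the filling mark

### The job

Before service, check the tipping cradle over the clamped mill with its capped spice tin: press down the white hand lever, which works the cradle only through a soft spring, until the orange pointer stands at the green mark, and keep it at the mark for six seconds on end. Then let the tin back gently until it is fully on its rest, and let go of the lever; move the tin only by the lever, never let it tip past its balance point onto the front stop or fall back at speed, and leave the green mark and the other things on the counter as they are.

Things in the scene. Friction and masses are not known exactly. Their poses are not given: they have to be found in the camera images.
- stand: Red steel tipping stand, fixed; base 200 x 330 x 12 mm, origin under it on the counter, below the pivot; z up. Two posts at x = +-68 mm, 175 mm high, carry a shaft along the stand's x. Dial (top 325 mm up), pointer and mark are on its +x side, the hand lever on its -x side (towards the robot). The tin tips towards +y.
- pivot (a point): Point on the pivot axis, 150 mm above the counter, midway between the posts; same axes as the stand.
- funnel (a point): Centre of the rim of the glass funnel (rim radius 42 mm, 200 mm above the counter) in the upturned brass mill held by red clamp jaws, part of the stand, at stand x = 0, y = +125 mm.
- rocker (a joint): Tip angle of cradle, tin and pointer about the pivot axis, rad: 0 = tin fully back on its rest, grows as it tips to the stand's +y; front stop at 0.75. Damper 0.24 N m s/rad, hardly any friction. With the lever held still the tin does not stay: gravity outweighs the lever spring and it drifts off either way, faster and faster, time constant about 0.45 to 0.8 s.
- tin_com (a point): Centre of mass of the tipping parts: 0.65 kg nominal (hidden, 0.85 to 1.2 times that), 130 mm from the pivot axis; at rocker 0 it leans back (to -y) 0.56 rad from upright, so gravity returns the tin with about 0.83 N m x sin(0.56 - rocker), and it falls forward beyond 0.56. Moment of inertia about the pivot 0.012 kg m2.
- lever (a joint): Angle of the hand lever relative to the cradle, rad, about the same axis: 0 = up on its stop, grows as pressed down, stop at 1.9. Torsion spring lever-to-cradle, nominal 0.35 N m/rad with 0.1 N m preload: pushes the cradle forward with 0.1 + 0.35 x lever N m, and the lever up by the same. Lever 0.05 kg, weight about 0.06 N m.
- grip (a point): Centre of the lever's white grip, a bar 28 mm thick, 70 mm long along the stand's x (from x = -105 to -175), 140 mm from the pivot axis. The arm from pivot to grip points to the stand's +y, (0.6 - rocker - lever) rad above level, so pressing swings it down. Press on the bar from above with 1 to 4 N.
- pointer_tip (a point): End of the orange pointer, 150 mm from the pivot axis, at stand x = +96 mm; points straight up at rocker = 0 and swings to +y. Must come within 15 mm (0.1 rad) of point mark_tip.
- mark_tip (a point): The reading to set: point 150 mm from the pivot axis in the direction of the green mark (block 16 x 30 mm just outside the white dial), in the pointer's plane.
- mark (a joint): Direction of the green mark, rad, on the same scale as joint rocker: pointer and mark agree when rocker = mark. Between 0.2 and 0.36. Stiff; leave it where it is.
- pepper_mill: Bystander: dark wooden pepper mill, 170 mm high, 54 mm across, origin under it.
- jar: Bystander: amber jar, 110 mm high, 72 mm across, origin under it.
- spice_can: Bystander: small metal can, 100 mm high, 64 mm across, origin under it.
- bowl: Bystander: white bowl, 110 mm across, 45 mm high, origin under it.
- knob_cap: Bystander: white porcelain knob cap, 52 mm across, 42 mm high, origin under it.
- tin_mid (a point): Middle of the capped spice tin (84 mm across, 140 mm long, bare metal with a yellow band, white cap) in its steel cradle; at rocker 0 it lies 70 mm behind (-y) and 110 mm above the pivot, its axis leaning 0.87 rad forward. It turns with joint rocker, and so does the orange pointer. Do not touch either.

How it is judged (in metres and radians):
On the way:
1. the orange pointer is kept at the green mark (within 15 mm) for six seconds on end (distance between pointer_tip and mark_tip below 0.015 m), for 6 s.
At the end, for the whole second after the job is handed in: The tin is back on its rest (rocker under 0.03 rad) and still, the lever is released and up (under 0.05 rad), the green mark is where it was (within 10 mm) (value of joint rocker below 0.03 rad and value of joint lever below 0.05 rad and velocity of joint rocker between -0.1 and 0.1 rad/s and distance of mark_tip from where it was at the start of the episode below 0.01 m); the robot touches nothing.
It fails at once if the tin tips past its balance point towards the front stop (rocker over 0.65 rad) (value of joint rocker above 0.65 rad).
It fails at once if the tin swings or falls back at speed (over 1 rad/s) (velocity of joint rocker above 1 rad/s or velocity of joint rocker below -1 rad/s).
It fails at once if the robot pushes the tin, its cradle or pointer instead of the lever (contact force between any of the fingers, the arm and rocker_c0 above 0.5 N or contact force between any of the fingers, the arm and rocker_c1 above 0.5 N or contact force between any of the fingers, the arm and rocker_c2 above 0.5 N or contact force between any of the fingers, the arm and rocker_c3 above 0.5 N).
It fails at once if the green mark is shifted (distance of mark_tip from where it was at the start of the episode above 0.01 m).
It fails at once if another thing on the counter is moved by more than 30 mm (distance of any of pepper_mill, jar, spice_can, bowl, knob_cap from where it was at the start of the episode above 0.03 m).
It also fails if it takes over 58 s, if anything falls off the work surface, if the arm or the gripper's body presses on something with over 40 N, if the wrist force passes 120 N, or if a joint passes its speed limit or range.

### The arm

A 6-joint arm with a two-finger parallel gripper is mounted at the origin on the work surface. World frame = base frame: x ahead of the robot, y to its left, z up, the work surface at z = 0. Lengths are in mm, angles in degrees, forces in N, time in s.
With the tool pointing down it reaches from about 300 to 850 mm from the base axis. Payload 4.2 kg.
Tool frame: the origin (TCP) lies between the finger pads; the fingertips stand 22 mm ahead of it and the grasp point (between the pads) lies 3 mm ahead of it; z points along the fingers, y is the direction in which the jaws open and shut (so a half turn about z gives the same grasp; the last joint's range is limited). The gripper opens to 91 mm and grips with 3 to 60 N. Pads are 32 mm wide; open, the fingers measure 118 mm over their backs; the gripper's body (76 mm by 178 mm) begins 60 mm behind the grasp point.
Start: joints at [65.89, 18.312, 89.639, -0, 72.044, -1.146], TCP at [224.342, 529.444, 235.976] pointing down, gripper open.
Joint ranges: [-177.97, 177.97], [-48.28, 115.42], [12.27, 149.76], [-77.06, 257.06], [2.81, 150.46], [-146.56, 146.56]. Speed limits (degrees/s): [147.25, 147.25, 180, 180, 180, 180].

### API

Orientations are given as [roll, pitch, yaw] about the fixed x, y, z axes, in that order (R = Rz(yaw) Ry(pitch) Rx(roll)).
In Python, from workcell import telemetry, cams, env gives the robot as it stands.
- The arm moves only by the shell command python3 -m inch 'ROWS' [FORCE]. ROWS is JSON, a list of rows, each an object of numbers: "x", "y", "z": the shift along the tool's x, y, z in cm; "yaw": the turn about the tool's z in units of 5 degrees (1.0 is 5 degrees); "gripper": the gripper's target within -1 to 1 (fully open at 1, half-way at 0, shut at -1). A call has 1 to 12 rows; each row shifts and turns the commanded pose from where the row before left it, along the tool's axes as they then stand; what a row does not reach is not made up. A row lasts 1/12 s, in which the tool goes at most 41.7 mm and 7.16 degrees, less where a joint would pass 70% of its speed; a pose out of reach is approached as far as the arm can. A call is refused whole if a number of a shift passes 4.17 or a number of a turn 1, either way. A call with a gripper value outside its range is refused whole. The fingers move at their own pace and stop on an object; FORCE is the grip in N (left out, the last holds). Time passes only in rows, so rows that do not move let the fingers close. It gives the time, the measured TCP pose, the force and the opening at its end, in the units of the state.
- telemetry.state(): the state, without advancing time (a new reading comes with each control period).
- cams.grab_frame(name): name is "scene" or "top" or "wrist"; returns a dict with "pixels" (420x560x3 uint8, red, green, blue), "mtx" (3x3 intrinsics, pixels), "rvec" (rotation vector, rad) and "tvec" (3), from world to camera coordinates, as OpenCV has them. Camera axes: x right, y down, z forward; pixel columns grow to the right and rows downward; lengths in mm; the calibration is good to about 2 mm. A picture is of the moment at which its call begins. There is no depth.
- env.job_done(): hands the job in, once; it reports no verdict.
The state is a dict: "time_s": time; "qpos": joint angles; "qvel": joint speeds; "effort": joint torques, N m; "ee_pos": TCP position; "ee_rot": TCP orientation; "force": force on the tool from outside, world axes, zero at the start; "torque": the same for the moment, N m; "gripper_width": finger opening in mm.
Only numpy, scipy, OpenCV 4.12 (cv2) and the standard library are available. Lean on these libraries where they do the work, as an engineer would, in place of code of your own. Each camera call takes 0.05 s, during which the arm holds its last target. There are 200 camera calls.

## Working session

There is one attempt and no reset: what is moved stays moved. The work goes in short steps, Python scripts to look and compute and a shell command to move; the robot and the scene stay as the last step left them, time stands still between calls to the robot, and variables do not carry over. Pictures are saved under pics/ and viewed, about 8 in all and at most 12, crops included, and the job is handed in when it is done.

```bash
mkdir -p pics; ls; python3 - <<'E'
from workcell import telemetry,cams
import cv2,numpy as np
print(telemetry.state())
for n in ("scene","top"):
    f=cams.grab_frame(n); cv2.imwrite(f"pics/{n}0.png",f["pixels"][:,:,::-1]); np.savez(f"{n}0.npz",**f)
    print(n,f["mtx"].tolist(),f["rvec"],f["tvec"])
a=cv2.imread("pics/scene0.png");b=cv2.imread("pics/top0.png")
E
```

```text
pics
{'time_s': 0.0, 'qpos': array([ 6.58923340e+01,  1.83509172e+01,  8.97049616e+01, -5.74894928e-04,
        7.20405945e+01, -1.14619715e+00]), 'qvel': array([ 0.02467576,  0.05943252, -0.01264287,  0.02289755, -0.03949735,
        0.09784481]), 'effort': array([-6.81897618e-04, -4.12478936e+01, -2.31966662e+01,  7.25296210e-02,
        4.58408170e-02, -1.55895227e-04]), 'ee_pos': array([224.13970534, 529.03848982, 235.13726045]), 'ee_rot': array([-1.79903535e+02, -1.38333731e-03,  1.57038708e+02]), 'force': array([-0.30246847,  0.39480514,  0.49009325]), 'torque': array([0.04870297, 0.02231087, 0.05337263]), 'gripper_width': 91.44863665701405}
scene [[394.1042247885828, 0.0, 277.56241393405196], [0.0, 394.1042247885828, 211.8239690044425], [0.0, 0.0, 1.0]] [ 2.28141013  0.70508544 -0.30892934] [-461.34376839  -97.68431048 1660.97531974]
top [[490.6144535421717, 0.0, 284.72435934858055], [0.0, 490.6144535421717, 208.36153684094984], [0.0, 0.0, 1.0]] [ 2.15468565 -2.11835089  0.20177898] [ -41.567526    606.28591734 1504.88706653]
```

View pics/scene0.png

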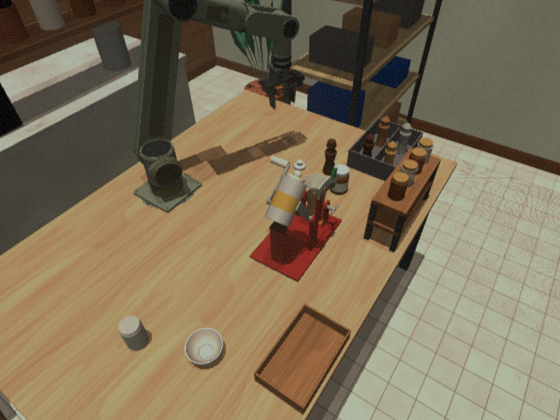

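View pics/top0.png

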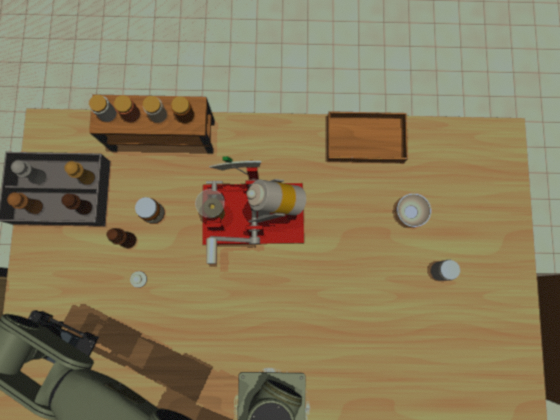

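```bash
cat > geo.py <<'E'
import cv2,numpy as np
def load(n): return dict(np.load(n))
def cam(f):
    R=cv2.Rodrigues(f["rvec"])[0]; return R,-R.T@f["tvec"]
def ray(f,uv):
    R,c=cam(f); d=R.T@np.linalg.inv(f["mtx"])@np.array([uv[0],uv[1],1.]); return c,d/np.linalg.norm(d)
def onplane(f,uv,z=None,n=None,p=None):
    c,d=ray(f,uv)
    if z is not None: n=np.array([0,0,1.]);p=np.array([0,0,z])
    return c+d*((p-c)@n)/(d@n)
def tri(f,a,g,b):
    c1,d1=ray(f,a);c2,d2=ray(g,b)
    s=np.linalg.lstsq(np.c_[d1,-d2],c2-c1,rcond=None)[0]
    p,q=c1+s[0]*d1,c2+s[1]*d2; return (p+q)/2,np.linalg.norm(p-q)
def proj(f,P): return cv2.projectPoints(np.float64(P).reshape(-1,3),f["rvec"],f["tvec"],f["mtx"],None)[0].reshape(-1,2)
def mask(f,lo,hi): return cv2.inRange(cv2.cvtColor(f["pixels"],cv2.COLOR_RGB2HSV),lo,hi)
E
python3 - <<'E'
from geo import *
t=load("top0.npz");s=load("scene0.npz")
print("cams",cam(t)[1],cam(s)[1])
m=mask(t,(0,150,60),(6,255,255))|mask(t,(172,150,60),(180,255,255))
m[:150]=0;m[260:]=0;m[:,:190]=0;m[:,320:]=0
pts=cv2.findNonZero(m); r=cv2.minAreaRect(pts); bx=cv2.boxPoints(r)
for b in bx: print("base",b,onplane(t,b,12))
print("centre",onplane(t,r[0],12))
for f,n in((t,"t"),(s,"s")):
    g=mask(f,(50,100,40),(80,255,255)); k,l,st,c=cv2.connectedComponentsWithStats(g)
    print(n,[(st[i].tolist(),c[i].round(1).tolist()) for i in range(1,k) if st[i,4]>5])
a=cv2.resize(t["pixels"][140:270,180:320],None,fx=5,fy=5,interpolation=cv2.INTER_CUBIC)[:,:,::-1]
b=cv2.resize(s["pixels"][140:280,235:365],None,fx=4,fy=4,interpolation=cv2.INTER_CUBIC)[:,:,::-1]
cv2.imwrite("pics/ct.png",a);cv2.imwrite("pics/cs.png",b)
E
```

```text
cams [ 336.45514009  -11.76660795 1587.65709189] [1095.62765759 -740.46352662 1110.19507817]
base [201.72517 167.78433] [745.11843106 244.29203234  12.        ]
base [302.0692  166.08359] [757.45825456 -87.0175192   12.        ]
base [303.36127 242.31592] [504.14549411 -93.59850513  12.        ]
base [203.01724 244.01666] [493.09053789 228.82542764  12.        ]
centre [623.21671502  73.36228803  12.        ]
t [([223, 157, 9, 5, 28], [226.6, 158.7])]
s [([331, 168, 5, 10, 36], [333.2, 172.5])]
```

View pics/ct.png

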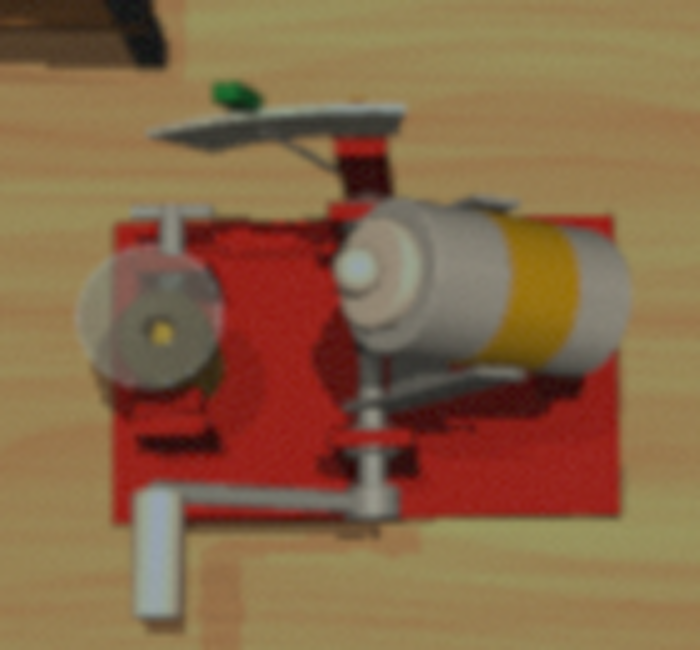

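View pics/cs.png

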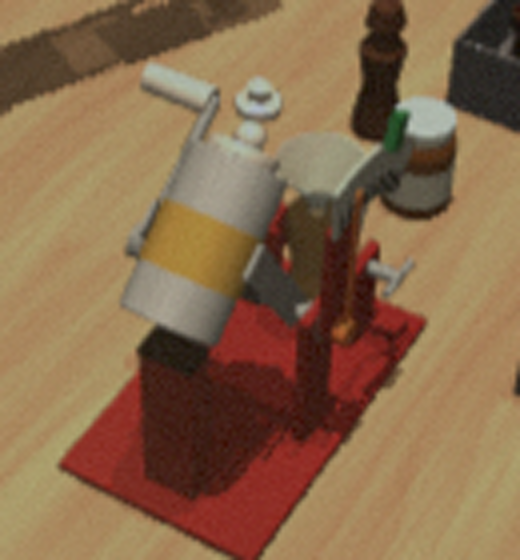

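```bash
python3 - <<'E'
from geo import *
t=load("top0.npz");s=load("scene0.npz")
B=[onplane(t,b,12) for b in [(202.6,184.4),(302.6,183),(304,243),(202.6,244.4)]]
for b in B: print(b.round(1))
c=np.mean(B,0); print("centre",c)
v=(B[0]-B[1])+(B[3]-B[2]); print("yaw from long",np.degrees(np.arctan2(v[1],v[0]))-90)
E1,E2=(137,490),(180,490)
for p in [((137+182)/2,488),((135+180)/2,615)]:
    print("grip end",onplane(t,(180+p[0]/5,140+p[1]/5),238).round(1))
for p in [(372,500),(372,440)]: print("shaft",onplane(t,(180+p[0]/5,140+p[1]/5),150).round(1))
print("mark",tri(t,(226.6,158.7),s,(333.2,172.5)))
m=mask(s,(6,140,60),(16,255,255))
m[:180]=0;m[235:]=0;m[:,:310]=0;m[:,340:]=0
k,l,st,cc=cv2.connectedComponentsWithStats(m);print([(st[i].tolist(),cc[i].round(1)) for i in range(1,k) if st[i,4]>4])
for i in range(0,0):pass
np.set_printoptions(linewidth=250)
print(cv2.cvtColor(s["pixels"],cv2.COLOR_RGB2HSV)[188:226:3,316:330].tolist()[3])
# grip ends by scene triangulation
print(tri(t,(180+159.5/5,140+488/5),s,(235+210/4,140+98/4)),tri(t,(180+157/5,140+615/5),s,(235+150/4,140+78/4)))
E
```

```text
[689.  238.9  12. ]
[700.1 -89.3  12. ]
[502.  -95.7  12. ]
[491.8 230.1  12. ]
centre [595.72562166  71.00564565  12.        ]
yaw from long 1.8520645854806617
grip end [488.8 170.7 238. ]
grip end [419.  168.9 238. ]
shaft [493.8  57.6 150. ]
shaft [529.4  58.6 150. ]
mark (array([690.5583875 , 128.40377731, 318.97891163]), np.float64(2.9243143796030595))
[([317, 188, 13, 39, 133], array([322.2, 210.8])), ([314, 196, 4, 6, 10], array([315.5, 198.6])), ([310, 200, 4, 3, 5], array([311.6, 201.2])), ([312, 203, 7, 11, 27], array([315.1, 208.3])), ([327, 214, 5, 2, 5], array([329. , 214.6])), ([310, 224, 2, 6, 6], array([310.5, 226.5]))]
[[11, 169, 83], [5, 165, 110], [14, 70, 84], [21, 47, 71], [15, 78, 46], [9, 179, 54], [6, 173, 59], [11, 190, 86], [11, 153, 85], [16, 102, 130], [17, 114, 165], [16, 118, 168], [16, 118, 167], [18, 113, 169]]
(array([489.5297256 , 171.5440439 , 232.07863457]), np.float64(0.2212964943934041)) (array([421.39849598, 172.44814108, 223.80450283]), np.float64(4.068186961256762))
```

```bash
python3 -m inch '[{"yaw":-1,"z":-1.3,"gripper":-1},{"yaw":-1,"z":-1.3,"gripper":-1},{"yaw":-1,"z":-1.3,"gripper":-1},{"yaw":-1,"z":-1.3,"gripper":-1},{"yaw":-0.9,"z":-1.3,"gripper":-1},{"gripper":-1}]' 20
cat >> geo.py <<'E'
PIV=np.array([596.,58.,150.]);YAW=np.radians(1.8)
ex=np.array([np.cos(YAW),np.sin(YAW),0]);ey=np.array([-np.sin(YAW),np.cos(YAW),0])
def inplane(f,uv,xs=96):
    p=onplane(f,uv,n=ex,p=PIV+xs*ex)-PIV; return np.array([p@ey,p[2]])
def pointer(f):
    m=mask(f,(5,135,50),(17,255,255)); v,u=np.nonzero(m[170:240,300:350]); 
    P=np.array([inplane(f,(a+300,b+170)) for a,b in zip(u,v)]); r=np.hypot(*P.T); an=np.arctan2(P[:,0],P[:,1])
    k=(r>60)&(r<150)&(an>-.25)&(an<.8)
    if k.sum()<5: return None,0,0
    h=max(np.arange(-.25,.8,.01),key=lambda c:(k&(abs(an-c)<.06)).sum())
    q=k&(abs(an-h)<.08)
    return np.median(an[q]),q.sum(),an[q].std()
E
python3 - <<'E'
from geo import *
s=load("scene0.npz");t=load("top0.npz")
print(pointer(s)); p=inplane(s,(333.2,172.5)); print("mark s",p,np.arctan2(*p)); 
g=mask(s,(50,100,40),(80,255,255)); v,u=np.nonzero(g[160:190,325:345])
print([np.arctan2(*inplane(s,(a+325,b+160))).round(3) for a,b in zip(u,v)][::3])
c,d=ray(t,(226.6,158.7)); print("top mark at r 182:")
for z in (310,320,325): q=onplane(t,(226.6,158.7),z)-PIV; print(q@ex,q@ey,z-150,np.arctan2(q@ey,z-150))
print("pivot end",inplane(s,(321,222.5)))
E
```

```text
(np.float64(0.07374775721594871), np.int64(37), np.float64(0.04005284459468493))
mark s [ 65.62631987 169.40735007] 0.3695866265099346
[np.float64(0.306), np.float64(0.317), np.float64(0.283), np.float64(0.425), np.float64(0.389), np.float64(0.353), np.float64(0.366), np.float64(0.279), np.float64(0.434), np.float64(0.342), np.float64(0.303), np.float64(0.468)]
top mark at r 182:
100.50424991206681 69.20568597222183 160 0.40823596239987797
97.670058605864 68.18205163339805 170 0.38142921879483527
96.2529629527626 67.67023446398613 175 0.36897728180949074
pivot end [ 9.8648502  -7.75745518]invalid input
```

```bash
python3 -m inch '[{"x":0,"y":0,"z":-1.3,"yaw":-1,"gripper":-1},{"x":0,"y":0,"z":-1.3,"yaw":-1,"gripper":-1},{"x":0,"y":0,"z":-1.3,"yaw":-1,"gripper":-1},{"x":0,"y":0,"z":-1.3,"yaw":-1,"gripper":-1},{"x":0,"y":0,"z":-1.3,"yaw":-0.9,"gripper":-1}]'
python3 - <<'E'
from geo import *
s=load("scene0.npz")
m=mask(s,(5,135,50),(17,255,255))
for v in range(184,228):
    u=[a for a in range(316,334) if m[v,a]]
    if u: p=inplane(s,(np.mean(u),v)); print(v,u,p.round(1))
m=mask(s,(50,100,40),(80,255,255))
for v in range(165,182): print(v,[a for a in range(325,345) if m[v,a]])
E
```

```text
time_s: 0.52
ee_pos: [224.2, 529.2, 301.0]
ee_rot: [-179.9, -0.0, -178.2]
force: [-1.0, 0.4, -0.3]
gripper_width: 60.8
188 [324, 325] [ 12.1 145.7]
189 [324, 325] [ 12.8 141.1]
190 [324, 325, 331] [ 29.6 123.8]
191 [324, 331] [ 36.8 114. ]
192 [324, 333] [ 45.3 103.1]
193 [323, 324] [  8.2 127.9]
194 [316, 323, 324] [ -9.2 137.4]
195 [323, 324] [  9.5 118.4]
196 [316, 317, 322, 323, 324] [-12.3 131.5]
197 [316, 317, 321, 322, 323, 324] [-10.9 126.2]
198 [316, 321, 323, 324] [ -6.7 118.6]
199 [316, 317, 320, 321, 322, 323, 324] [-10.2 117.2]
200 [316, 317, 319, 320, 321, 322, 323, 324, 327, 328, 329] [  4.5 100.9]
201 [316, 319, 322, 323, 324, 326, 329] [ 7.8 93.8]
202 [316, 318, 321, 322, 323, 324, 325, 329] [ 5.  91.7]
203 [316, 318, 319, 321, 322, 323, 324, 329] [ 0.1 91.3]
204 [317, 322, 323, 329] [10.2 78.6]
205 [319, 320, 321, 322, 323] [-2.3 84.5]
206 [316, 318, 319, 320, 321, 322, 323] [-10.   86.6]
207 [316, 317, 320, 321, 322, 323] [-9.6 81.8]
208 [316, 317, 318, 319, 322, 323] [-13.8  80.9]
209 [316, 318, 319, 320, 321, 322, 323, 326, 327] [ 2.9 62.2]
210 [318, 321, 322, 32
[... 582 characters left out ...]
24] [ 3.4 15. ]
220 [316, 318, 319, 320, 321, 322, 323, 324, 325] [7.2 6.9]
221 [318, 319, 320, 321, 322, 323, 324, 325, 326] [16.7 -6.6]
222 [316, 317, 318, 319, 320, 321, 322, 323, 324, 325] [ 5.6 -1.4]
223 [317, 318, 319, 320, 321, 322, 323, 324, 328, 332] [ 21.5 -20.8]
224 [316, 317, 318, 319, 320, 321, 322, 323, 324] [ 3.1 -8.9]
225 [317, 318, 319, 320, 321, 322] [ -0.2 -10.9]
226 [316, 317, 320, 321] [-7.3 -9.2]
165 []
166 []
167 []
168 [333, 334, 335]
169 [333, 334, 335]
170 [332, 333, 334, 335]
171 [332, 333, 334, 335]
172 [332, 333, 334]
173 [332, 333, 334, 335]
174 [331, 332, 333, 334, 335]
175 [331, 332, 333, 334]
176 [331, 332, 333, 334]
177 [332, 333]
178 []
179 []
180 []
181 []
```

```bash
python3 -m inch '[{"x":-2,"y":-3.32,"z":0,"yaw":0,"gripper":-1},{"x":-2,"y":-3.32,"z":0,"yaw":0,"gripper":-1},{"x":-2,"y":-3.32,"z":0,"yaw":0,"gripper":-1},{"x":-2,"y":-3.32,"z":0,"yaw":0,"gripper":-1},{"x":-2,"y":-3.32,"z":0,"yaw":0,"gripper":-1},{"x":-2,"y":-3.32,"z":0,"yaw":0,"gripper":-1},{"x":-2,"y":-3.32,"z":0,"yaw":0,"gripper":-1},{"x":-2,"y":-3.32,"z":0,"yaw":0,"gripper":-1},{"x":-2,"y":-3.32,"z":0,"yaw":0,"gripper":-1},{"x":-2,"y":-3.32,"z":0,"yaw":0,"gripper":-1},{"x":-2,"y":-3.32,"z":0,"yaw":0,"gripper":-1},{"x":0,"y":0,"z":0,"yaw":0,"gripper":-1}]'
cat >> geo.py <<'E'
def band(f):
    m=mask(f,(17,150,90),(28,255,255)); m[:170]=0;m[245:]=0;m[:,:255]=0;m[:,340:]=0
    k,l,st,c=cv2.connectedComponentsWithStats(m); i=1+np.argmax(st[1:,4]); return c[i],st[i,4]
E
python3 - <<'E'
from workcell import cams
from geo import *
f=cams.grab_frame("scene");np.savez("scene1.npz",**f)
s=load("scene0.npz")
for g in (s,f):
    c,a=band(g);print(c,a,[ (x,np.round(inplane(g,c,x),1),np.hypot(*inplane(g,c,x)).round(1),np.arctan2(*inplane(g,c,x)).round(3)) for x in (0,10,20,30)])
p=f["pixels"][110:290,215:375];cv2.imwrite("pics/c1.png",cv2.resize(p,None,fx=4,fy=4,interpolation=cv2.INTER_NEAREST)[:,:580*2,::-1][:600])
t=cams.grab_frame("top");np.savez("top1.npz",**t)
cv2.imwrite("pics/t1.png",t["pixels"][:,:,::-1])
E
```

```text
time_s: 1.52
ee_pos: [456.8, 165.1, 300.5]
ee_rot: [-179.8, 0.1, -178.8]
force: [0.4, 0.5, -1.6]
gripper_width: 0.3
[284.08093995 201.49869452] 383 [(0, array([-68.4, 105. ]), np.float64(125.3), np.float64(-0.578)), (10, array([-84.1, 123. ]), np.float64(149.0), np.float64(-0.6)), (20, array([-99.9, 141.1]), np.float64(172.8), np.float64(-0.616)), (30, array([-115.6,  159.1]), np.float64(196.6), np.float64(-0.628))]
[284.06527415 201.50913838] 383 [(0, array([-68.5, 105. ]), np.float64(125.4), np.float64(-0.578)), (10, array([-84.2, 123.1]), np.float64(149.1), np.float64(-0.6)), (20, array([-99.9, 141.1]), np.float64(172.9), np.float64(-0.616)), (30, array([-115.7,  159.1]), np.float64(196.7), np.float64(-0.629))]
```

View pics/c1.png

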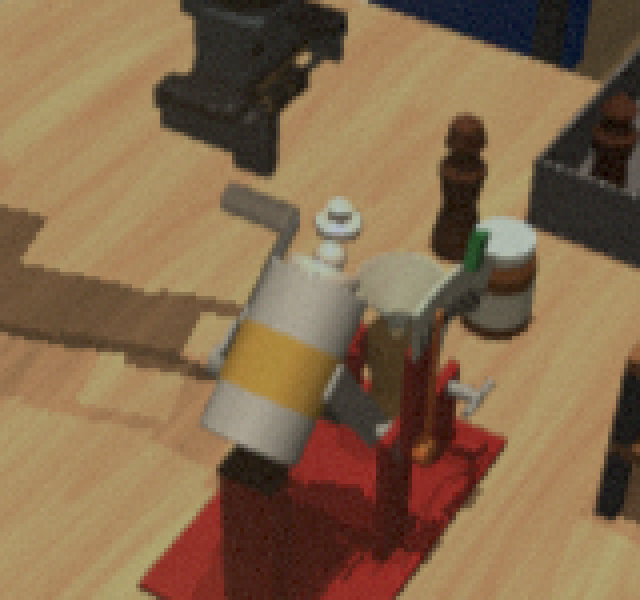

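```bash
cat > look.py <<'E'
from workcell import cams,telemetry
from geo import *
import json,os
f=cams.grab_frame("scene"); c,a=band(f); phi=np.arctan2(*inplane(f,c,0))+0.578
s=telemetry.state(); z=s["ee_pos"][2]; y=s["ee_pos"][1]; L=0.6-np.arcsin(np.clip((z-186)/140,-1,1)); t=s["time_s"]
h=json.load(open("h.json")) if os.path.exists("h.json") else []
v=(phi-h[-1][1])/(t-h[-1][0]) if h else 0
h.append([float(t),float(phi),float(L),float(z),float(s["force"][2])]);json.dump(h,open("h.json","w"))
print(f"t={t:.2f} phi={phi:.3f} v={v:.3f} area={a} L={L:.3f} y={y:.1f} z={z:.1f} gripy={54.5+140*np.cos(.6-L):.0f} Fz={s['force'][2]:.1f}")
np.savez("last.npz",**f)
E
python3 -m inch '[{"x":0,"y":0.22,"z":1.17,"yaw":0,"gripper":-1},{"x":0,"y":0.22,"z":1.17,"yaw":0,"gripper":-1},{"x":0,"y":0.22,"z":1.17,"yaw":0,"gripper":-1},{"x":0,"y":0.22,"z":1.17,"yaw":0,"gripper":-1},{"x":0,"y":0.22,"z":1.17,"yaw":0,"gripper":-1},{"x":0,"y":0.22,"z":1.17,"yaw":0,"gripper":-1},{"x":0,"y":0.22,"z":1.17,"yaw":0,"gripper":-1},{"x":0,"y":0.22,"z":1.17,"yaw":0,"gripper":-1},{"x":0,"y":0.22,"z":1.17,"yaw":0,"gripper":-1},{"x":0,"y":0.22,"z":1.17,"yaw":0,"gripper":-1},{"x":0,"y":0.22,"z":1.17,"yaw":0,"gripper":-1},{"x":0,"y":0.22,"z":1.17,"yaw":0,"gripper":-1}]'; python3 look.py; python3 - <<'E'
from geo import *
f=load("last.npz");cv2.imwrite("pics/c2.png",cv2.resize(f["pixels"][110:260,235:375],None,fx=4,fy=4,interpolation=cv2.INTER_NEAREST)[:,:,::-1])
E
```

```text
time_s: 2.62
ee_pos: [452.5, 197.9, 160.3]
ee_rot: [-180.0, 0.0, -178.3]
force: [0.8, -1.6, 2.1]
gripper_width: 0.5
t=2.67 phi=-0.000 v=0.000 area=383 L=0.800 y=197.9 z=158.2 gripy=192 Fz=0.8
```

View pics/c2.png

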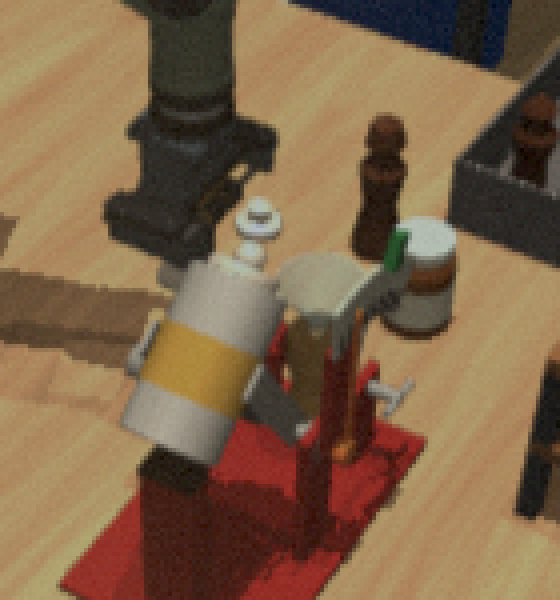

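```bash
python3 -m inch '[{"x":0,"y":-0.3,"z":0.5,"yaw":0,"gripper":-1},{"x":0,"y":-0.3,"z":0.5,"yaw":0,"gripper":-1},{"x":0,"y":0,"z":0,"yaw":0,"gripper":-1},{"x":0,"y":0,"z":0,"yaw":0,"gripper":-1}]' |tail -2; python3 look.py
```

```text
force: [-1.3, 1.3, 2.0]
gripper_width: 0.3
t=3.05 phi=0.000 v=0.002 area=383 L=0.853 y=190.8 z=151.0 gripy=190 Fz=1.8
```

```bash
python3 -m inch '[{"x":0,"y":0,"z":0.5,"yaw":0,"gripper":-1},{"x":0,"y":0,"z":0.3,"yaw":0,"gripper":-1},{"x":0,"y":0,"z":0,"yaw":0,"gripper":-1},{"x":0,"y":0,"z":0,"yaw":0,"gripper":-1}]' |tail -2; python3 look.py
```

```text
force: [0.1, -2.6, 2.9]
gripper_width: 0.0
t=3.43 phi=-0.002 v=-0.005 area=378 L=0.915 y=190.2 z=142.6 gripy=188 Fz=3.8
```

```bash
python3 -m inch '[{"x":0,"y":-0.2,"z":0.4,"yaw":0,"gripper":-1},{"x":0,"y":-0.2,"z":0.4,"yaw":0,"gripper":-1},{"x":0,"y":0,"z":0,"yaw":0,"gripper":-1},{"x":0,"y":0,"z":0,"yaw":0,"gripper":-1}]' |tail -2; python3 look.py
```

```text
force: [0.1, 2.1, 2.3]
gripper_width: 0.4
t=3.82 phi=0.001 v=0.007 area=385 L=0.977 y=187.0 z=134.5 gripy=185 Fz=2.8
```

```bash
python3 -m inch '[{"x":0,"y":-0.2,"z":0.3,"yaw":0,"gripper":-1},{"x":0,"y":-0.1,"z":0.3,"yaw":0,"gripper":-1},{"x":0,"y":0,"z":0,"yaw":0,"gripper":-1},{"x":0,"y":0,"z":0,"yaw":0,"gripper":-1}]' |tail -2; python3 look.py
```

```text
force: [0.4, 1.7, 2.2]
gripper_width: 1.0
t=4.20 phi=0.001 v=0.000 area=384 L=1.023 y=183.7 z=128.6 gripy=182 Fz=2.8
```

```bash
python3 -m inch '[{"x":0,"y":-0.2,"z":0.3,"yaw":0,"gripper":-1},{"x":0,"y":-0.1,"z":0.2,"yaw":0,"gripper":-1},{"x":0,"y":0,"z":0,"yaw":0,"gripper":-1},{"x":0,"y":0,"z":0,"yaw":0,"gripper":-1}]' |tail -2; python3 look.py
```

```text
force: [1.1, 1.5, 3.0]
gripper_width: 0.4
t=4.58 phi=-0.000 v=-0.003 area=383 L=1.062 y=180.5 z=123.5 gripy=180 Fz=2.6
```

```bash
python3 -m inch '[{"x":0,"y":-0.2,"z":0.3,"yaw":0,"gripper":-1},{"x":0,"y":-0.1,"z":0.2,"yaw":0,"gripper":-1},{"x":0,"y":0,"z":0,"yaw":0,"gripper":-1},{"x":0,"y":0,"z":0,"yaw":0,"gripper":-1}]' |tail -2; python3 look.py
```

```text
force: [0.8, 1.6, 3.0]
gripper_width: 0.7
t=4.97 phi=0.000 v=0.001 area=383 L=1.103 y=177.6 z=118.5 gripy=177 Fz=3.0
```

```bash
python3 -m inch '[{"x":0,"y":-0.2,"z":0.3,"yaw":0,"gripper":-1},{"x":0,"y":-0.1,"z":0.2,"yaw":0,"gripper":-1},{"x":0,"y":0,"z":0,"yaw":0,"gripper":-1},{"x":0,"y":0,"z":0,"yaw":0,"gripper":-1}]' |tail -2; python3 look.py
```

```text
force: [1.4, 1.4, 3.1]
gripper_width: 0.2
t=5.35 phi=0.001 v=0.002 area=381 L=1.144 y=174.6 z=113.5 gripy=174 Fz=2.0
```

```bash
python3 -m inch '[{"x":0,"y":-0.2,"z":0.3,"yaw":0,"gripper":-1},{"x":0,"y":-0.1,"z":0.2,"yaw":0,"gripper":-1},{"x":0,"y":0,"z":0,"yaw":0,"gripper":-1},{"x":0,"y":0,"z":0,"yaw":0,"gripper":-1}]' |tail -2; python3 look.py
```

```text
force: [0.6, 1.8, 2.7]
gripper_width: 0.3
t=5.73 phi=0.018 v=0.046 area=384 L=1.186 y=171.6 z=108.5 gripy=171 Fz=2.5
```

```bash
cat > ctl.py <<'E'
import sys; exec(open("look.py").read())
ref=float(sys.argv[1]); n=int(sys.argv[2])   # target phi, rows next time
G,k,I,D=.953,.35,.012,.24
def sim(ph,v,La,Lb,T,d,lag=.12,dt=.004):
    for i in range(int(round(T/dt))):
        Lc=La+(Lb-La)*min(1,i*dt/lag)
        v+=dt*(-G*np.sin(.56-ph)+.1+k*(Lc-ph)+d-D*v)/I; ph+=dt*v
        if ph<0: ph,v=0,max(v,0)
    return ph,v
e=json.load(open("e.json")) if os.path.exists("e.json") else None
if e:
    dt=t-e["t"]; pp,pv=sim(e["phi"],e["v"],e["L"],L,dt,e["d"]); r=phi-pp
    vv=pv+.6*r/dt; d=e["d"]+.3*D*r/dt; phe=pp+.85*r
else: pp,vv,d,phe=phi,v,0,phi
json.dump(dict(t=float(t),phi=float(phe),v=float(vv),L=float(L),d=float(d)),open("e.json","w"))
T=n/12+.05; g=np.arange(max(.1,L-.7),min(1.6,L+.4),.02); best=None
for L1 in g:
    a,b=sim(phe,vv,L,L1,T,d)
    leq=ref+(G*np.sin(.56-ref)-.1-d)/k
    c,w=sim(a,b,L1,leq,T,d)
    J=(c-ref)**2+.5*(a-ref)**2+.02*w*w+(10 if abs(b)>.5 else 0)
    if best is None or J<best[0]: best=(J,L1,a,b)
J,L1,a,b=best; zt=186+140*np.sin(.6-L1)
print(f"pred was {pp:.3f} est v={vv:.3f} d={d:.3f} Leq={leq:.2f} -> L={L1:.2f} z_shift_tool_cm={(z-zt)/10:.2f} y_cm={(54.5+140*np.cos(.6-L1)-y)/10:.2f}; expects phi={a:.3f} v={b:.2f}")
E
python3 ctl.py 0.1 3
```

```text
t=5.78 phi=0.025 v=0.129 area=382 L=1.186 y=171.6 z=108.6 gripy=171 Fz=3.1
pred was 0.025 est v=0.129 d=0.000 Leq=1.02 -> L=1.25 z_shift_tool_cm=0.69 y_cm=-0.54; expects phi=0.079 v=0.26
```

```bash
python3 -m inch '[{"x":0,"y":0,"z":0,"yaw":0,"gripper":-1},{"x":0,"y":0,"z":0,"yaw":0,"gripper":-1}]' >o; python3 ctl.py 0.15 3
```

```text
t=6.00 phi=0.055 v=0.140 area=383 L=1.186 y=171.7 z=108.6 gripy=171 Fz=3.1
pred was 0.049 est v=0.139 d=0.002 Leq=0.94 -> L=1.21 z_shift_tool_cm=0.23 y_cm=-0.21; expects phi=0.117 v=0.28
```

```bash
python3 -m inch '[{"x":0,"y":0.15,"z":-0.2,"yaw":0,"gripper":-1},{"x":0,"y":0.15,"z":-0.3,"yaw":0,"gripper":-1},{"x":0,"y":0,"z":0,"yaw":0,"gripper":-1}]' >o; python3 ctl.py 0.25 3
```

```text
t=6.30 phi=0.107 v=0.171 area=380 L=1.141 y=174.5 z=113.9 gripy=175 Fz=3.6
pred was 0.096 est v=0.179 d=0.005 Leq=0.78 -> L=1.22 z_shift_tool_cm=0.94 y_cm=-0.61; expects phi=0.206 v=0.49
```

```bash
python3 -m inch '[{"x":0,"y":0.2,"z":-0.4,"yaw":0,"gripper":-1},{"x":0,"y":0.2,"z":-0.4,"yaw":0,"gripper":-1},{"x":0,"y":0,"z":0,"yaw":0,"gripper":-1}]' >o; python3 ctl.py 0.3 3
```

```text
t=6.60 phi=0.155 v=0.160 area=378 L=1.074 y=178.4 z=122.1 gripy=179 Fz=4.9
pred was 0.158 est v=0.193 d=0.004 Leq=0.70 -> L=1.13 z_shift_tool_cm=0.74 y_cm=-0.34; expects phi=0.254 v=0.47
```

```bash
python3 -m inch '[{"x":0,"y":0.1,"z":-0.2,"yaw":0,"gripper":-1},{"x":0,"y":0.2,"z":-0.4,"yaw":0,"gripper":-1},{"x":0,"y":0,"z":0,"yaw":0,"gripper":-1}]' >o; python3 ctl.py 0.33 3
```

```text
t=6.90 phi=0.205 v=0.169 area=373 L=1.028 y=181.8 z=127.8 gripy=182 Fz=3.1
pred was 0.219 est v=0.232 d=0.001 Leq=0.66 -> L=1.01 z_shift_tool_cm=-0.26 y_cm=0.12; expects phi=0.295 v=0.38
```

```bash
python3 -m inch '[{"x":0,"y":0.2,"z":-0.5,"yaw":0,"gripper":-1},{"x":0,"y":0.2,"z":-0.5,"yaw":0,"gripper":-1},{"x":0,"y":0.1,"z":-0.3,"yaw":0,"gripper":-1}]' >o; python3 ctl.py 0.33 3
```

```text
t=7.20 phi=0.250 v=0.147 area=369 L=0.924 y=187.3 z=141.5 gripy=187 Fz=3.1
pred was 0.267 est v=0.174 d=-0.004 Leq=0.68 -> L=0.88 z_shift_tool_cm=-0.53 y_cm=0.16; expects phi=0.308 v=0.23
```

```bash
python3 -m inch '[{"x":0,"y":0.2,"z":-0.5,"yaw":0,"gripper":-1},{"x":0,"y":0,"z":-0.5,"yaw":0,"gripper":-1},{"x":0,"y":0,"z":0,"yaw":0,"gripper":-1}]' >o; python3 ctl.py 0.33 3
python3 - <<'E'
from geo import *
f=load("last.npz");cv2.imwrite("pics/c3.png",cv2.resize(f["pixels"][150:250,255:375],None,fx=6,fy=6,interpolation=cv2.INTER_NEAREST)[:,:,::-1])
E
```

```text
t=7.50 phi=0.264 v=0.046 area=363 L=0.852 y=189.4 z=151.1 gripy=190 Fz=2.1
pred was 0.297 est v=0.095 d=-0.012 Leq=0.70 -> L=0.87 z_shift_tool_cm=0.27 y_cm=-0.00; expects phi=0.307 v=0.18
```

View pics/c3.png

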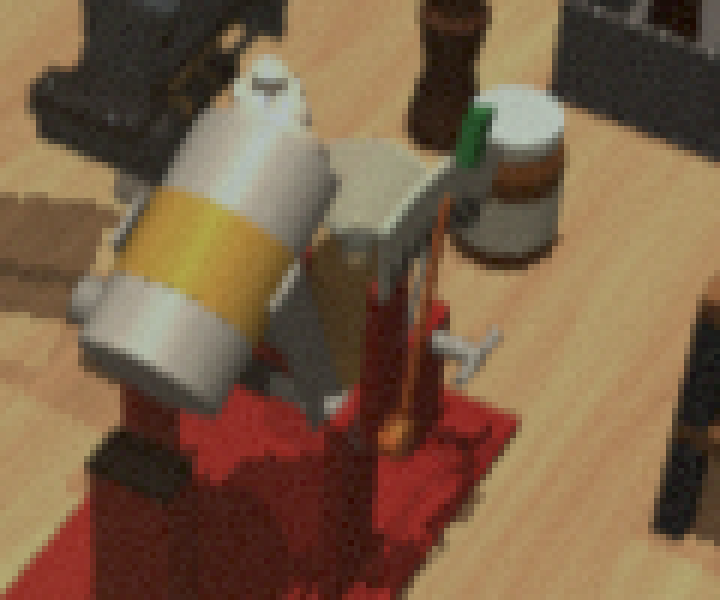

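```bash
python3 - <<'E'
from geo import *
f=load("last.npz")
for o in (94,96,98):
  for nm,b in (("base",(321.2,222.8)),("tip",(329.2,182.5)),("mark",(333.7,172.7))):
    p=inplane(f,b,o); q=p-inplane(f,(321.2,222.8),o); print(o,nm,p.round(1),np.arctan2(*p).round(3),"rel base",np.arctan2(*q).round(3),np.hypot(*q).round(0))
for ph in (0,.26,.33):
  print(ph,proj(f,[PIV+96*ex+r*(np.sin(ph)*ey+np.array([0,0,np.cos(ph)])) for r in (0,150,182)]).round(1).tolist())
E
```

```text
94 base [ 16. -16.] 2.356 rel base 0.0 0.0
94 tip [ 47.6 140.7] 0.327 rel base 0.199 160.0
94 mark [ 74.4 161.5] 0.431 rel base 0.317 187.0
96 base [ 11.7 -10.9] 2.321 rel base 0.0 0.0
96 tip [ 43.1 145. ] 0.289 rel base 0.199 159.0
96 mark [ 69.7 165.7] 0.398 rel base 0.317 186.0
98 base [ 7.3 -5.8] 2.237 rel base 0.0 0.0
98 tip [ 38.6 149.3] 0.253 rel base 0.199 158.0
98 mark [ 65.  169.9] 0.365 rel base 0.317 185.0
0 [[319.7, 222.8], [322.7, 189.2], [323.4, 181.3]]
0.26 [[319.7, 222.8], [328.5, 183.3], [330.5, 174.2]]
0.33 [[319.7, 222.8], [329.9, 182.3], [332.3, 173.0]]
```

```bash
python3 -m inch '[{"x":0,"y":0,"z":0.2,"yaw":0,"gripper":-1},{"x":0,"y":0,"z":0.1,"yaw":0,"gripper":-1},{"x":0,"y":0,"z":0,"yaw":0,"gripper":-1}]' >o; python3 ctl.py 0.345 3
```

```text
t=7.80 phi=0.259 v=-0.016 area=369 L=0.880 y=188.8 z=147.3 gripy=189 Fz=2.3
pred was 0.310 est v=0.093 d=-0.024 Leq=0.71 -> L=0.96 z_shift_tool_cm=1.06 y_cm=-0.33; expects phi=0.319 v=0.27
```

```bash
python3 -m inch '[{"x":0,"y":-0.2,"z":0.6,"yaw":0,"gripper":-1},{"x":0,"y":-0.1,"z":0.5,"yaw":0,"gripper":-1},{"x":0,"y":0,"z":0,"yaw":0,"gripper":-1}]' >o; python3 ctl.py 0.345 3
```

```text
t=8.10 phi=0.290 v=0.105 area=367 L=0.966 y=185.3 z=135.9 gripy=185 Fz=2.9
pred was 0.321 est v=0.225 d=-0.031 Leq=0.73 -> L=0.83 z_shift_tool_cm=-1.87 y_cm=0.56; expects phi=0.337 v=0.11
```

```bash
python3 -m inch '[{"x":0,"y":0.2,"z":-0.6,"yaw":0,"gripper":-1},{"x":0,"y":0.2,"z":-0.6,"yaw":0,"gripper":-1},{"x":0,"y":0,"z":0,"yaw":0,"gripper":-1}]' >o; python3 ctl.py 0.345 3
```

```text
t=8.40 phi=0.354 v=0.211 area=352 L=0.864 y=189.9 z=149.4 gripy=190 Fz=1.9
pred was 0.349 est v=0.196 d=-0.030 Leq=0.73 -> L=0.62 z_shift_tool_cm=-3.32 y_cm=0.46; expects phi=0.358 v=-0.10
```

```bash
python3 -m inch '[{"x":0,"y":0.3,"z":-1.4,"yaw":0,"gripper":-1},{"x":0,"y":0.1,"z":-1.4,"yaw":0,"gripper":-1},{"x":0,"y":0,"z":0,"yaw":0,"gripper":-1}]' >o; python3 ctl.py 0.345 3
```

```text
t=8.70 phi=0.374 v=0.068 area=342 L=0.660 y=194.3 z=177.6 gripy=194 Fz=1.3
pred was 0.370 est v=-0.023 d=-0.029 Leq=0.72 -> L=0.64 z_shift_tool_cm=-0.28 y_cm=0.01; expects phi=0.357 v=-0.08
```

```bash
python3 -m inch '[{"x":0,"y":0,"z":-0.2,"yaw":0,"gripper":-1},{"x":0,"y":0,"z":0,"yaw":0,"gripper":-1},{"x":0,"y":0,"z":0,"yaw":0,"gripper":-1}]' >o; python3 ctl.py 0.345 3
python3 - <<'E'
from geo import *
f=load("last.npz");cv2.imwrite("pics/c4.png",cv2.resize(f["pixels"][160:232,300:350],None,fx=8,fy=8,interpolation=cv2.INTER_NEAREST)[:,:,::-1])
E
```

```text
t=9.00 phi=0.314 v=-0.201 area=357 L=0.657 y=193.7 z=178.1 gripy=194 Fz=2.1
pred was 0.363 est v=-0.147 d=-0.041 Leq=0.76 -> L=0.90 z_shift_tool_cm=3.34 y_cm=-0.55; expects phi=0.326 v=0.14
```

View pics/c4.png

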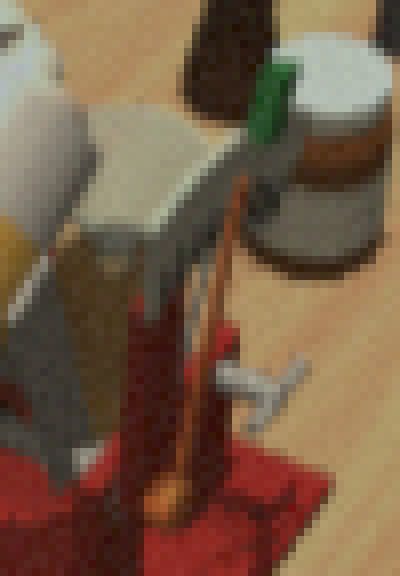

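```bash
python3 -m inch '[{"x":0,"y":-0.3,"z":1.9,"yaw":0,"gripper":-1},{"x":0,"y":-0.2,"z":1.6,"yaw":0,"gripper":-1},{"x":0,"y":0,"z":0,"yaw":0,"gripper":-1}]' >o; python3 ctl.py 0.355 2
```

```text
t=9.30 phi=0.276 v=-0.126 area=367 L=0.919 y=188.0 z=142.1 gripy=187 Fz=1.5
pred was 0.332 est v=0.069 d=-0.055 Leq=0.78 -> L=1.08 z_shift_tool_cm=2.06 y_cm=-0.92; expects phi=0.323 v=0.32
```

```bash
python3 - <<'E'
import json,numpy as np
from scipy.optimize import least_squares
h=np.array(json.load(open("h.json"))); h=h[h[:,0]>5.7]
def run(p,full=False):
    G,k,pr,lag,dl,I=p; out=[]
    for s in range(0,len(h)-3):
        # window of 3 intervals, free v0 solved linear-ish by secant on first interval
        def sim(v,n):
            ph=h[s,1];r=[]
            for j in range(s,s+n):
                T=h[j+1,0]-h[j,0];m=60;dt=T/m
                for i in range(m):
                    tt=i*dt-dl; L=h[j,2]+(h[j+1,2]-h[j,2])*np.clip(tt/lag,0,1)
                    v+=dt*(-G*np.sin(.56-ph)+pr+k*(L-ph)-.24*v)/I; ph+=dt*v
                r.append(ph)
            return r
        a,b=sim(0,1)[0],sim(.2,1)[0]; v0=.2*(h[s+1,1]-a)/(b-a); v0=np.clip(v0,-.6,.6)
        out+=list(np.array(sim(v0,3))[1:]-h[s+2:s+4,1])
    return np.array(out+[.02*(G-.95)/.1,.02*(k-.35)/.05,.02*(pr-.1)/.03,.02*(I-.012)/.003,.02*(dl-.03)/.03])
r=least_squares(run,[.95,.35,.1,.16,.03,.012],bounds=([.6,.2,0,.05,0,.008],[1.2,.5,.2,.25,.12,.02]))
print(r.x,np.abs(r.fun[:-5]).round(3),np.abs(run([.953,.35,.1,.12,0,.012])[:-5]).mean(),np.abs(r.fun[:-5]).mean())
G,k,pr=r.x[:3]
for q in (0,.26,.355): print(q,"Leq",q+(G*np.sin(.56-q)-pr)/k)
E
```

```text
[0.96388983 0.42900366 0.02308305 0.21347803 0.03252955 0.01092613] [0.    0.002 0.001 0.007 0.004 0.004 0.004 0.011 0.005 0.011 0.003 0.002
 0.003 0.001 0.006 0.01  0.    0.002 0.002 0.012 0.01  0.016] 0.07088266736674406 0.00510043980683127
0 Leq 1.139668420695369
0.26 Leq 0.8701716479743367
0.355 Leq 0.7585705968882529
```

```bash
sed -i 's/^G,k,I,D=.*/G,k,I,D=.964,.429,.011,.24/; s/\.1+k\*(Lc-ph)/.023+k*(Lc-ph)/; s/lag=.12/lag=.2/; s/min(1,i\*dt\/lag)/min(1,max(0,i*dt-.03)\/lag)/; s/-\.1-d)\/k/-.023-d)\/k/' ctl.py
echo '{"t":9.0,"phi":0.314,"v":-0.26,"L":0.657,"d":0.0}' > e.json; python3 ctl.py 0.355 3
```

```text
t=9.35 phi=0.281 v=0.108 area=366 L=0.912 y=188.3 z=143.1 gripy=188 Fz=2.3
pred was 0.282 est v=0.103 d=-0.000 Leq=0.76 -> L=0.91 z_shift_tool_cm=-0.00 y_cm=-0.05; expects phi=0.325 v=0.19
```

Model now predicts well. Follow its advice.

```bash
python3 -m inch '[{"x":0,"y":0,"z":0,"yaw":0,"gripper":-1},{"x":0,"y":0,"z":0,"yaw":0,"gripper":-1},{"x":0,"y":0,"z":0,"yaw":0,"gripper":-1}]' >o; python3 ctl.py 0.355 3
```

```text
t=9.65 phi=0.327 v=0.154 area=360 L=0.904 y=188.7 z=144.1 gripy=188 Fz=2.3
pred was 0.323 est v=0.185 d=0.001 Leq=0.76 -> L=0.72 z_shift_tool_cm=-2.46 y_cm=0.47; expects phi=0.357 v=-0.04
```

```bash
python3 -m inch '[{"x":0,"y":0.3,"z":-1.2,"yaw":0,"gripper":-1},{"x":0,"y":0.2,"z":-1.2,"yaw":0,"gripper":-1},{"x":0,"y":0,"z":0,"yaw":0,"gripper":-1}]' >o; python3 ctl.py 0.355 3
```

```text
t=9.95 phi=0.359 v=0.106 area=343 L=0.723 y=194.4 z=168.9 gripy=193 Fz=1.1
pred was 0.357 est v=-0.036 d=0.002 Leq=0.76 -> L=0.76 z_shift_tool_cm=0.52 y_cm=-0.16; expects phi=0.350 v=-0.00
```

Excellent. In band from here (t≈9.65 s on).

```bash
python3 -m inch '[{"x":0,"y":0,"z":0.3,"yaw":0,"gripper":-1},{"x":0,"y":0,"z":0.2,"yaw":0,"gripper":-1},{"x":0,"y":0,"z":0,"yaw":0,"gripper":-1}]' >o; python3 ctl.py 0.355 3
```

```text
t=10.25 phi=0.352 v=-0.025 area=351 L=0.774 y=193.6 z=161.8 gripy=192 Fz=0.7
pred was 0.354 est v=0.021 d=0.001 Leq=0.76 -> L=0.76 z_shift_tool_cm=-0.19 y_cm=-0.08; expects phi=0.358 v=0.01
```

```bash
python3 -m inch '[{"x":0,"y":0,"z":-0.2,"yaw":0,"gripper":-1},{"x":0,"y":0,"z":0,"yaw":0,"gripper":-1},{"x":0,"y":0,"z":0,"yaw":0,"gripper":-1},{"x":0,"y":0,"z":0,"yaw":0,"gripper":-1}]' >o; python3 ctl.py 0.355 4
```

```text
t=10.63 phi=0.350 v=-0.003 area=346 L=0.755 y=193.6 z=164.5 gripy=193 Fz=1.8
pred was 0.356 est v=-0.010 d=-0.000 Leq=0.76 -> L=0.78 z_shift_tool_cm=0.35 y_cm=-0.14; expects phi=0.355 v=0.03
```

```bash
python3 -m inch '[{"x":0,"y":0,"z":0.2,"yaw":0,"gripper":-1},{"x":0,"y":0,"z":0,"yaw":0,"gripper":-1},{"x":0,"y":0,"z":0,"yaw":0,"gripper":-1},{"x":0,"y":0,"z":0,"yaw":0,"gripper":-1}]' >o; python3 ctl.py 0.355 4
```

```text
t=11.02 phi=0.348 v=-0.006 area=349 L=0.769 y=193.5 z=162.5 gripy=193 Fz=1.4
pred was 0.350 est v=0.003 d=-0.000 Leq=0.76 -> L=0.78 z_shift_tool_cm=0.15 y_cm=-0.13; expects phi=0.355 v=0.03
```

```bash
python3 -m inch '[{"x":0,"y":0,"z":0.1,"yaw":0,"gripper":-1},{"x":0,"y":0,"z":0,"yaw":0,"gripper":-1},{"x":0,"y":0,"z":0,"yaw":0,"gripper":-1},{"x":0,"y":0,"z":0,"yaw":0,"gripper":-1},{"x":0,"y":0,"z":0,"yaw":0,"gripper":-1}]' >o; python3 ctl.py 0.355 5
```

```text
t=11.48 phi=0.350 v=0.005 area=354 L=0.776 y=193.6 z=161.5 gripy=192 Fz=1.9
pred was 0.354 est v=0.020 d=-0.001 Leq=0.76 -> L=0.76 z_shift_tool_cm=-0.21 y_cm=-0.09; expects phi=0.353 v=-0.01
```

```bash
python3 -m inch '[{"x":0,"y":0,"z":-0.1,"yaw":0,"gripper":-1},{"x":0,"y":0,"z":0,"yaw":0,"gripper":-1},{"x":0,"y":0,"z":0,"yaw":0,"gripper":-1},{"x":0,"y":0,"z":0,"yaw":0,"gripper":-1},{"x":0,"y":0,"z":0,"yaw":0,"gripper":-1}]' >o; python3 ctl.py 0.355 5
python3 - <<'E'
from geo import *
f=load("last.npz");cv2.imwrite("pics/c5.png",cv2.resize(f["pixels"][160:232,300:350],None,fx=8,fy=8,interpolation=cv2.INTER_NEAREST)[:,:,::-1])
E
```

```text
t=11.95 phi=0.354 v=0.008 area=354 L=0.768 y=193.7 z=162.6 gripy=193 Fz=2.2
pred was 0.359 est v=0.013 d=-0.002 Leq=0.76 -> L=0.76 z_shift_tool_cm=-0.11 y_cm=-0.10; expects phi=0.356 v=-0.00
```

View pics/c5.png

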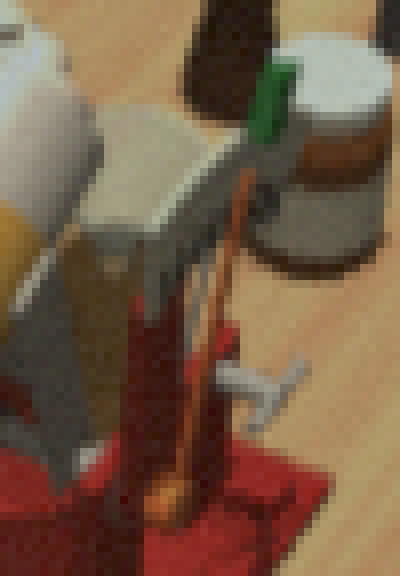

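```bash
python3 -m inch '[{"x":0,"y":0,"z":0,"yaw":0,"gripper":-1},{"x":0,"y":0,"z":0,"yaw":0,"gripper":-1},{"x":0,"y":0,"z":0,"yaw":0,"gripper":-1},{"x":0,"y":0,"z":0,"yaw":0,"gripper":-1},{"x":0,"y":0,"z":0,"yaw":0,"gripper":-1}]' >o; python3 ctl.py 0.355 5
```

```text
t=12.42 phi=0.370 v=0.033 area=351 L=0.768 y=193.7 z=162.6 gripy=193 Fz=1.0
pred was 0.362 est v=0.032 d=-0.000 Leq=0.76 -> L=0.72 z_shift_tool_cm=-0.67 y_cm=-0.02; expects phi=0.366 v=-0.04
```

```bash
python3 -m inch '[{"x":0,"y":0,"z":-0.7,"yaw":0,"gripper":-1},{"x":0,"y":0,"z":0,"yaw":0,"gripper":-1},{"x":0,"y":0,"z":0,"yaw":0,"gripper":-1},{"x":0,"y":0,"z":0,"yaw":0,"gripper":-1}]' >o; python3 ctl.py 0.355 4
```

```text
t=12.80 phi=0.356 v=-0.036 area=352 L=0.716 y=194.0 z=169.8 gripy=194 Fz=1.2
pred was 0.368 est v=-0.065 d=-0.003 Leq=0.76 -> L=0.80 z_shift_tool_cm=1.16 y_cm=-0.22; expects phi=0.353 v=0.05
```

```bash
python3 -m inch '[{"x":0,"y":0,"z":1.0,"yaw":0,"gripper":-1},{"x":0,"y":0,"z":0,"yaw":0,"gripper":-1},{"x":0,"y":0,"z":0,"yaw":0,"gripper":-1}]' >o; python3 ctl.py 0.355 4
```

```text
t=13.10 phi=0.353 v=-0.010 area=353 L=0.794 y=193.5 z=159.0 gripy=192 Fz=1.4
pred was 0.348 est v=0.040 d=-0.001 Leq=0.76 -> L=0.74 z_shift_tool_cm=-0.75 y_cm=-0.04; expects phi=0.355 v=-0.04
```

```bash
python3 -m inch '[{"x":0,"y":0,"z":-0.6,"yaw":0,"gripper":-1},{"x":0,"y":0,"z":0,"yaw":0,"gripper":-1},{"x":0,"y":0,"z":0,"yaw":0,"gripper":-1},{"x":0,"y":0,"z":0,"yaw":0,"gripper":-1}]' >o; python3 ctl.py 0.355 5
```

```text
t=13.48 phi=0.355 v=0.005 area=357 L=0.746 y=193.7 z=165.7 gripy=193 Fz=1.0
pred was 0.357 est v=-0.025 d=-0.002 Leq=0.76 -> L=0.78 z_shift_tool_cm=0.48 y_cm=-0.15; expects phi=0.358 v=0.03
```

```bash
python3 -m inch '[{"x":0,"y":0,"z":0.3,"yaw":0,"gripper":-1},{"x":0,"y":0,"z":0,"yaw":0,"gripper":-1},{"x":0,"y":0,"z":0,"yaw":0,"gripper":-1},{"x":0,"y":0,"z":0,"yaw":0,"gripper":-1}]' >o; python3 ctl.py 0.355 5
```

```text
t=13.87 phi=0.352 v=-0.007 area=352 L=0.768 y=193.6 z=162.5 gripy=193 Fz=0.7
pred was 0.350 est v=0.003 d=-0.001 Leq=0.76 -> L=0.76 z_shift_tool_cm=-0.12 y_cm=-0.09; expects phi=0.350 v=-0.01
```

```bash
python3 -m inch '[{"x":0,"y":0,"z":0,"yaw":0,"gripper":-1},{"x":0,"y":0,"z":0,"yaw":0,"gripper":-1},{"x":0,"y":0,"z":0,"yaw":0,"gripper":-1},{"x":0,"y":0,"z":0,"yaw":0,"gripper":-1},{"x":0,"y":0,"z":0,"yaw":0,"gripper":-1}]' >o; python3 ctl.py 0.355 5
```

```text
t=14.33 phi=0.365 v=0.027 area=347 L=0.768 y=193.6 z=162.6 gripy=193 Fz=1.6
pred was 0.356 est v=0.024 d=0.000 Leq=0.76 -> L=0.72 z_shift_tool_cm=-0.67 y_cm=-0.01; expects phi=0.356 v=-0.06
```

```bash
python3 -m inch '[{"x":0,"y":0,"z":-0.5,"yaw":0,"gripper":-1},{"x":0,"y":0,"z":0,"yaw":0,"gripper":-1},{"x":0,"y":0,"z":0,"yaw":0,"gripper":-1},{"x":0,"y":0,"z":0,"yaw":0,"gripper":-1}]' >o; python3 ctl.py 0.355 4
```

```text
t=14.72 phi=0.356 v=-0.023 area=347 L=0.732 y=193.8 z=167.6 gripy=193 Fz=1.1
pred was 0.366 est v=-0.037 d=-0.002 Leq=0.76 -> L=0.78 z_shift_tool_cm=0.67 y_cm=-0.16; expects phi=0.354 v=0.03
```

```bash
python3 -m inch '[{"x":0,"y":0,"z":0.6,"yaw":0,"gripper":-1},{"x":0,"y":0,"z":0,"yaw":0,"gripper":-1},{"x":0,"y":0,"z":0,"yaw":0,"gripper":-1},{"x":0,"y":0,"z":0,"yaw":0,"gripper":-1}]' >o; python3 ctl.py 0.355 4
```

```text
t=15.10 phi=0.358 v=0.004 area=349 L=0.777 y=193.6 z=161.4 gripy=192 Fz=1.2
pred was 0.352 est v=0.026 d=-0.001 Leq=0.76 -> L=0.74 z_shift_tool_cm=-0.51 y_cm=-0.04; expects phi=0.358 v=-0.03
```

```bash
python3 -m inch '[{"x":0,"y":0,"z":-0.4,"yaw":0,"gripper":-1},{"x":0,"y":0,"z":0,"yaw":0,"gripper":-1},{"x":0,"y":0,"z":0,"yaw":0,"gripper":-1},{"x":0,"y":0,"z":0,"yaw":0,"gripper":-1}]' >o; python3 ctl.py 0.355 4
```

```text
t=15.48 phi=0.361 v=0.007 area=345 L=0.746 y=193.8 z=165.6 gripy=193 Fz=1.9
pred was 0.361 est v=-0.012 d=-0.001 Leq=0.76 -> L=0.76 z_shift_tool_cm=0.19 y_cm=-0.11; expects phi=0.360 v=0.01
```

```bash
python3 -m inch '[{"x":0,"y":0,"z":0.1,"yaw":0,"gripper":-1},{"x":0,"y":0,"z":0,"yaw":0,"gripper":-1},{"x":0,"y":0,"z":0,"yaw":0,"gripper":-1},{"x":0,"y":0,"z":0,"yaw":0,"gripper":-1}]' >o; python3 ctl.py 0.355 5
```

```text
t=15.87 phi=0.359 v=-0.003 area=346 L=0.754 y=193.7 z=164.5 gripy=193 Fz=1.7
pred was 0.357 est v=-0.002 d=-0.000 Leq=0.76 -> L=0.76 z_shift_tool_cm=0.08 y_cm=-0.10; expects phi=0.363 v=0.02
```

```bash
python3 -m inch '[{"x":0,"y":0,"z":0,"yaw":0,"gripper":-1},{"x":0,"y":0,"z":0,"yaw":0,"gripper":-1},{"x":0,"y":0,"z":0,"yaw":0,"gripper":-1},{"x":0,"y":0,"z":0,"yaw":0,"gripper":-1}]' >o; python3 ctl.py 0.355 4
```

```text
t=16.25 phi=0.356 v=-0.008 area=348 L=0.754 y=193.7 z=164.5 gripy=193 Fz=0.5
pred was 0.359 est v=-0.005 d=-0.001 Leq=0.76 -> L=0.76 z_shift_tool_cm=0.09 y_cm=-0.10; expects phi=0.356 v=0.00
```

```bash
python3 -m inch '[{"x":0,"y":0,"z":0.1,"yaw":0,"gripper":-1},{"x":0,"y":0,"z":0,"yaw":0,"gripper":-1},{"x":0,"y":0,"z":0,"yaw":0,"gripper":-1},{"x":0,"y":0,"z":0,"yaw":0,"gripper":-1}]' >o; python3 ctl.py 0.30 4
```

```text
t=16.63 phi=0.358 v=0.005 area=345 L=0.761 y=193.7 z=163.6 gripy=193 Fz=0.9
pred was 0.356 est v=0.007 d=-0.000 Leq=0.82 -> L=0.68 z_shift_tool_cm=-1.13 y_cm=0.04; expects phi=0.327 v=-0.18
```

Seven seconds held (t = 9.65–16.63 s). Now a controlled return.

```bash
python3 -m inch '[{"x":0,"y":0,"z":-0.6,"yaw":0,"gripper":-1},{"x":0,"y":0,"z":-0.5,"yaw":0,"gripper":-1},{"x":0,"y":0,"z":0,"yaw":0,"gripper":-1},{"x":0,"y":0,"z":0,"yaw":0,"gripper":-1}]' >o; python3 ctl.py 0.25 4
```

```text
t=17.02 phi=0.328 v=-0.079 area=358 L=0.680 y=193.7 z=174.9 gripy=194 Fz=1.4
pred was 0.327 est v=-0.183 d=0.000 Leq=0.88 -> L=0.78 z_shift_tool_cm=1.39 y_cm=-0.14; expects phi=0.268 v=-0.13
```

```bash
python3 -m inch '[{"x":0,"y":-0.1,"z":0.7,"yaw":0,"gripper":-1},{"x":0,"y":0,"z":0.7,"yaw":0,"gripper":-1},{"x":0,"y":0,"z":0,"yaw":0,"gripper":-1},{"x":0,"y":0,"z":0,"yaw":0,"gripper":-1}]' >o; python3 ctl.py 0.19 4
```

```text
t=17.40 phi=0.266 v=-0.161 area=370 L=0.786 y=192.4 z=160.1 gripy=192 Fz=1.8
pred was 0.271 est v=-0.125 d=-0.001 Leq=0.95 -> L=0.84 z_shift_tool_cm=0.73 y_cm=-0.19; expects phi=0.219 v=-0.13
```

```bash
python3 -m inch '[{"x":0,"y":-0.2,"z":0.5,"yaw":0,"gripper":-1},{"x":0,"y":0,"z":0.4,"yaw":0,"gripper":-1},{"x":0,"y":0,"z":0,"yaw":0,"gripper":-1},{"x":0,"y":0,"z":0,"yaw":0,"gripper":-1}]' >o; python3 ctl.py 0.13 4
```

```text
t=17.78 phi=0.221 v=-0.118 area=370 L=0.849 y=190.5 z=151.5 gripy=190 Fz=1.5
pred was 0.223 est v=-0.111 d=-0.001 Leq=1.02 -> L=0.87 z_shift_tool_cm=0.27 y_cm=-0.10; expects phi=0.168 v=-0.18
```

```bash
python3 -m inch '[{"x":0,"y":-0.1,"z":0.3,"yaw":0,"gripper":-1},{"x":0,"y":-0.1,"z":0.3,"yaw":0,"gripper":-1},{"x":0,"y":0,"z":0,"yaw":0,"gripper":-1},{"x":0,"y":0,"z":0,"yaw":0,"gripper":-1}]' >o; python3 ctl.py 0.08 4
```

```text
t=18.17 phi=0.176 v=-0.118 area=377 L=0.893 y=188.9 z=145.5 gripy=189 Fz=1.8
pred was 0.179 est v=-0.121 d=-0.002 Leq=1.07 -> L=0.91 z_shift_tool_cm=0.27 y_cm=-0.12; expects phi=0.118 v=-0.19
```

```bash
python3 -m inch '[{"x":0,"y":-0.1,"z":0.4,"yaw":0,"gripper":-1},{"x":0,"y":-0.1,"z":0.3,"yaw":0,"gripper":-1},{"x":0,"y":0,"z":0,"yaw":0,"gripper":-1},{"x":0,"y":0,"z":0,"yaw":0,"gripper":-1}]' >o; python3 ctl.py 0.03 4
```

```text
t=18.55 phi=0.136 v=-0.105 area=377 L=0.946 y=186.6 z=138.5 gripy=186 Fz=1.9
pred was 0.132 est v=-0.108 d=-0.001 Leq=1.11 -> L=0.85 z_shift_tool_cm=-1.34 y_cm=0.36; expects phi=0.034 v=-0.44
```

```bash
python3 -m inch '[{"x":0,"y":-0.1,"z":0.3,"yaw":0,"gripper":-1},{"x":0,"y":-0.1,"z":0.3,"yaw":0,"gripper":-1},{"x":0,"y":0,"z":0,"yaw":0,"gripper":-1},{"x":0,"y":0,"z":0,"yaw":0,"gripper":-1}]' >o; python3 ctl.py 0.03 4
```

```text
t=18.93 phi=0.098 v=-0.098 area=379 L=0.992 y=184.6 z=132.5 gripy=184 Fz=2.3
pred was 0.098 est v=-0.093 d=-0.001 Leq=1.11 -> L=1.01 z_shift_tool_cm=0.26 y_cm=-0.19; expects phi=0.057 v=-0.13
```

```bash
python3 -m inch '[{"x":0,"y":-0.1,"z":0.3,"yaw":0,"gripper":-1},{"x":0,"y":-0.1,"z":0.3,"yaw":0,"gripper":-1},{"x":0,"y":0,"z":0,"yaw":0,"gripper":-1},{"x":0,"y":0,"z":0,"yaw":0,"gripper":-1}]' >o; python3 ctl.py 0.03 4
```

```text
t=19.32 phi=0.067 v=-0.082 area=381 L=1.039 y=182.6 z=126.5 gripy=181 Fz=3.2
pred was 0.069 est v=-0.067 d=-0.001 Leq=1.12 -> L=1.06 z_shift_tool_cm=0.25 y_cm=-0.26; expects phi=0.040 v=-0.08
```

```bash
python3 -m inch '[{"x":0,"y":0,"z":0.1,"yaw":0,"gripper":-1},{"x":0,"y":-0.1,"z":0,"yaw":0,"gripper":-1},{"x":0,"y":0,"z":0,"yaw":0,"gripper":-1},{"x":0,"y":0,"z":0,"yaw":0,"gripper":-1},{"x":0,"y":0,"z":0,"yaw":0,"gripper":-1}]' >o; python3 ctl.py 0.0 5
```

```text
t=19.78 phi=0.018 v=-0.104 area=380 L=1.046 y=181.7 z=125.6 gripy=181 Fz=2.0
pred was 0.025 est v=-0.131 d=-0.002 Leq=1.14 -> L=0.35 z_shift_tool_cm=-9.56 y_cm=0.83; expects phi=0.000 v=0.00
```

```bash
python3 -m inch '[{"x":0,"y":0,"z":0,"yaw":0,"gripper":-1},{"x":0,"y":0,"z":0,"yaw":0,"gripper":-1},{"x":0,"y":0,"z":0,"yaw":0,"gripper":-1},{"x":0,"y":0,"z":0,"yaw":0,"gripper":-1},{"x":0,"y":0,"z":0,"yaw":0,"gripper":-1}]' >o; python3 ctl.py 0.0 5
```

```text
t=20.25 phi=-0.000 v=-0.040 area=381 L=1.046 y=181.7 z=125.6 gripy=181 Fz=3.1
pred was 0.000 est v=-0.000 d=-0.002 Leq=1.14 -> L=0.35 z_shift_tool_cm=-9.56 y_cm=0.83; expects phi=0.000 v=0.00
```

```bash
python3 -m inch '[{"x":0,"y":0.3,"z":-1.2,"yaw":0,"gripper":-1},{"x":0,"y":0.3,"z":-1.2,"yaw":0,"gripper":-1},{"x":0,"y":0.3,"z":-1.2,"yaw":0,"gripper":-1},{"x":0,"y":0.2,"z":-1.2,"yaw":0,"gripper":-1},{"x":0,"y":0,"z":-1.2,"yaw":0,"gripper":-1},{"x":0,"y":-0.1,"z":-1.2,"yaw":0,"gripper":-1},{"x":0,"y":-0.2,"z":-1.2,"yaw":0,"gripper":-1},{"x":0,"y":-0.3,"z":-1.2,"yaw":0,"gripper":-1},{"x":0,"y":-0.4,"z":-1.2,"yaw":0,"gripper":-1},{"x":0,"y":-0.6,"z":-1.2,"yaw":0,"gripper":-1},{"x":0,"y":-0.7,"z":-1.2,"yaw":0,"gripper":-1},{"x":0,"y":-0.2,"z":-1,"yaw":0,"gripper":-1}]'
python3 -m inch '[{"x":0,"y":0,"z":-2,"yaw":0,"gripper":-1},{"x":0,"y":0,"z":-2.5,"yaw":0,"gripper":-1},{"x":0,"y":0,"z":-2.5,"yaw":0,"gripper":-1},{"x":0,"y":0,"z":0,"yaw":0,"gripper":-1},{"x":0,"y":0,"z":0,"yaw":0,"gripper":-1},{"x":0,"y":0,"z":0,"yaw":0,"gripper":-1}]'; python3 look.py; python3 - <<'E'
from geo import *
f=load("last.npz");cv2.imwrite("pics/c6.png",cv2.resize(f["pixels"][110:260,235:375],None,fx=4,fy=4,interpolation=cv2.INTER_NEAREST)[:,:,::-1])
a=load("scene1.npz")["pixels"].astype(int)[150:260,255:375];print("diff px vs before press",(abs(a-f["pixels"].astype(int)[150:260,255:375]).max(2)>50).sum())
g=mask(f,(50,100,40),(80,255,255));print("mark",cv2.moments(g[160:190,325:345],True)["m10"]/max(1,(g[160:190,325:345]>0).sum())+325)
E
```

```text
time_s: 21.25
ee_pos: [453.8, 166.4, 267.9]
ee_rot: [-179.9, -0.0, -178.5]
force: [0.3, 0.5, 0.5]
gripper_width: 0.6
time_s: 21.75
ee_pos: [453.6, 167.4, 336.6]
ee_rot: [-180.0, -0.1, -178.5]
force: [-0.3, -0.2, 0.1]
gripper_width: 0.8
t=21.80 phi=-0.000 v=-0.000 area=382 L=-0.971 y=167.4 z=336.2 gripy=55 Fz=-1.1
diff px vs before press 46
mark 333.1714285714286
```

View pics/c6.png

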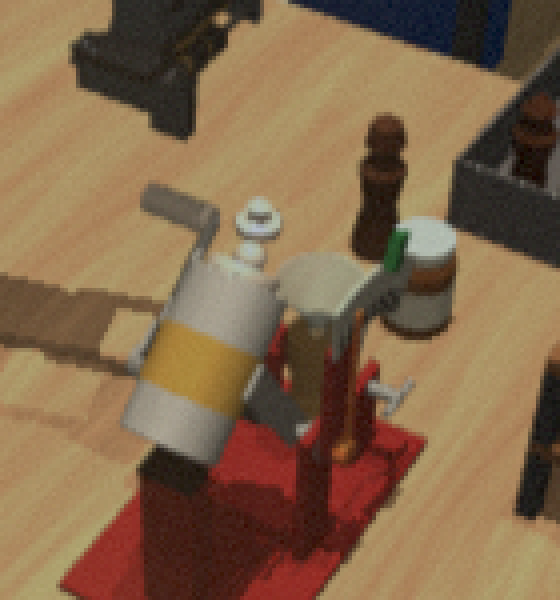

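The picture shows the tin on its rest, the lever up as at the start (grip at about px (279,160)), the mark unmoved (333,172), and the gripper well clear above the lever.

```bash
python3 -c "from workcell import env; print(env.job_done())"
```

```text
the job is handed in; nothing more can be done
None
```

The check is done and handed in at about 21.8 s of the 58 s allowed; the hand-in gives no verdict, so what follows is from my own measurements.

- **Hold:** I pressed the lever with the closed fingers and kept the tin at 0.33–0.37 rad for about 7 s (t = 9.65 to 16.6 s). The angle came from the yellow band in the scene camera.
- **Mark reading:** My estimates of the green mark disagreed: about 0.32 to 0.38 rad in the scene view, about 0.36 from the top view. I aimed for 0.355. In the close-up taken during the hold, the pointer lined up with the mark to about 0.02–0.03 rad, against the 0.1 rad allowed.
- **Return:** The tin came back at about 0.16 rad/s or less and settled on its rest. Then the lever was raised and let go.
- **Last checks:**
  - The tin reads 0.000 rad and is still.
  - The lever is up as before, judged by eye in the picture.
  - The mark has not moved in the image (column 333.2 before and after).
  - The gripper is clear of everything, with forces near zero.
  - The pepper mill, jar and knob cap look undisturbed. The spice can and bowl were outside the last picture, but the arm never went near them.
- **What went wrong:** My first model of the lever and tin predicted poorly between 7.5 and 9.3 s, so the tin wandered between 0.26 and 0.37 rad. I refitted the model before the hold began, and after that it agreed to within about 0.01 rad.

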